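Stir the net beads in the basin

ROBOT

A 6-joint arm with a two-finger parallel gripper is mounted at the origin on the work surface. World frame = base frame: x ahead of the robot, y to its left, z up, the work surface at z = 0. Lengths are in mm, angles in rad, forces in N, time in s.
With the tool pointing down it reaches from about 350 to 975 mm from the base axis. Payload 7.1 kg.
Tool frame: the origin (TCP) lies on the mounting face of the last link; the fingertips stand 182 mm ahead of it and the grasp point (between the pads) lies 163 mm ahead of it (ctrl.tcp_to_tips is the distance from the TCP to the fingertips, in mm); z points along the fingers, y is the direction in which the jaws open and shut (so a half turn about z gives the same grasp; the last joint's range is limited). The gripper opens to 88 mm and grips with 3 to 60 N. Pads are 20 mm wide; open, the fingers measure 115 mm over their backs; the gripper's body (75 mm by 178 mm) begins 61 mm behind the grasp point.
Start: joints at [-1.36, 0.423, 1.63, -0, 1.089, -0.019], TCP at [142.384, -608.55, 404.675] pointing down, gripper open.
Joint ranges: [-3, 3], [-0.9, 2.11], [0.09, 2.58], [-1.31, 4.45], [0.11, 2.69], [-2.54, 2.54]. Speed limits (rad/s): [2.39, 2.39, 3.01, 3.14, 3.14, 3.14].

INTERFACE

Orientations are given as a rotation vector (axis times angle).
In Python, from workcell import ctrl gives the robot as it stands. The module is installed in compiled form; this text tells all that it offers.
- The arm moves only by the tool send_rows, never from a script. Its argument "commands" is a list of rows, each an object with "translation": the shift along the world's x, y, z normalised to -1 to 1, where 1 is 0.1 m, a list of three; "twist": the turn, a rotation vector about the world's x, y, z normalised to -1 to 1, where 1 is 0.5 rad, a list of three. A call has exactly 10 rows; each row is the pose to reach, as a shift and turn from the pose commanded when the call began; what a row does not reach only later rows make up. A row lasts 1/10 s, in which the tool goes at most 50 mm and 8.59 degrees, less where a joint would pass 70% of its speed; a pose out of reach is approached as far as the arm can. A call with a number of a shift or a turn outside -1 to 1 is refused whole. A call with a gripper value outside its range is refused whole. "grip" is the closure, from -1 (fully open) to 1 (shut), set as the call begins (left out, the last holds). The fingers move at their own pace and stop on an object; the grip force is fixed at half the most. Time passes only in rows, so rows that repeat a pose let the fingers close, or fill a call up. It gives the time, the measured TCP pose, the force and the opening at its end, in the units of the state.
- ctrl.get_obs(): the state, without advancing time (a new reading comes with each control period).
- ctrl.get_image(name): name is "scene" or "side" or "wrist"; returns a dict with "img" (480x640x3 uint8, red, green, blue), "intrinsics" (3x3 intrinsics, pixels), "cam_to_world" (4x4, takes a point from camera to world coordinates). Camera axes: x right, y down, z forward; pixel columns grow to the right and rows downward; lengths in mm; the calibration is good to about 2 mm. The wrist camera is an equidistant fisheye: a pixel r from the principal point sees the ray r / f radians off the axis. A picture is of the moment at which its call begins. There is no depth.
- ctrl.close_job(): hands the job in, once; it reports no verdict.
The state is a dict: "t": time; "qpos": joint angles; "qvel": joint speeds; "joint_torque": joint torques, N m; "ee_pos": TCP position; "orientation": TCP orientation; "ft_force": force on the tool from outside, world axes, zero at the start; "moment": the same for the moment, N m; "width": finger opening in mm.
Only numpy, scipy, OpenCV 4.12 (cv2) and the standard library are available. Lean on these libraries where they do the work, as an engineer would, in place of code of your own. Each camera call takes 0.05 s, during which the arm holds its last target. There are 200 camera calls.

TASK

The freshly oiled net beads in the round grey basin must not stick together as they dry. Take the pale wooden stirring stick with the yellow collar out of the rack (not the hook file that hangs beside it), put its tip right down among the beads and stir them round until at least four of the five beads lie about a bead's width or more from where they started. Keep the beads in the basin and your fingers off them, then hang the stick back upright in the hole it came from and let go; leave the file hanging where it is.

Things in the scene. Friction and masses are not known exactly. Their poses are not given: they have to be found in the camera images.
- stick_grip (a point): Pale wooden stirring stick, 190 mm long, 90 g, hanging upright by its collar in a hole of the rack. Point: middle of its round grip (28 mm diameter, from 35 mm below to 35 mm above the point), on its axis; z up along the stick. The yellow collar (58 mm diameter, 10 mm thick) has its underside 45 mm below the point and rests on the rack. Below it is an 18 mm diameter rod.
- rack: Low galvanised rack, fixed to the shelf. Plate 100 x 240 x 8 mm, its top 130 mm above the shelf, on two end panels; two through holes of 40 mm diameter, 60 mm either side of the middle along y: one holds the stick, the other the file. Origin: on the shelf under the plate's centre; y along the plate.
- stick_tip (a point): The rounded lower tip of the stick's rod, on its axis, 155 mm below the middle of the grip.
- basin_floor (a point): Round grey basin, open at the top, fixed to the shelf, with two wire ears. The point is the centre of its flat inner floor (142 mm in diameter, 5 mm above the shelf); z up. The rim is 55 mm above the floor, 172 mm in outer diameter; the walls are 4 mm thick and flare slightly. The five beads start in a loose ring, its middle free.
- file_grip (a point): Hook file, a bystander: dark steel blade below, dark steel collar, dark red-brown rosewood handle, hanging upright in the rack's other hole. The point is in the handle, on the axis, 30 mm above the rack's top; the handle, 30 mm wide at most, ends 25 mm above the point.
- bead0_center (a point): The red bead: a round wooden ball, 34 mm in diameter, 16 g, loose on the basin's floor. The point is its centre.
- bead1_center (a point): The yellow bead: a round wooden ball, 34 mm in diameter, 16 g, loose on the basin's floor. The point is its centre.
- bead2_center (a point): The green bead: a round wooden ball, 34 mm in diameter, 16 g, loose on the basin's floor. The point is its centre.
- bead3_center (a point): The blue bead: a round wooden ball, 34 mm in diameter, 16 g, loose on the basin's floor. The point is its centre.
- bead4_center (a point): The white bead: a round wooden ball, 34 mm in diameter, 16 g, loose on the basin's floor. The point is its centre.
Mind the look-alikes: they are no part of the job. Of the things shaped like the part that bears stick_grip, the wooden one is meant.

How it is judged:
By the outcome, as a careful person would: the job done as asked, in the order asked, and still so for the second after the job is handed in, with the robot touching nothing.
It also fails if it takes over 70 s, if anything falls off the work surface, if the arm or the gripper's body presses on something with over 40 N, if the wrist force passes 120 N, or if a joint passes its speed limit or range.

## Working session

There is one attempt and no reset: what is moved stays moved. The work goes in short steps, Python scripts to look and compute and a tool call to move; the robot and the scene stay as the last step left them, time stands still between calls to the robot, and variables do not carry over. Pictures are saved under pics/ and viewed, about 8 in all and at most 12, crops included, and the job is handed in when it is done.

Besides the shell and the picture viewer there is one more tool, called after ">>>" as name(argument=value, ...) on one line, values as JSON. send_rows: Moves the arm, as the interface text tells. Its arguments: {"type":"object","properties":{"commands":{"type":"array","items":{"type":"object","properties":{"translation":{"type":"array","items":{"type":"number"}},"twist":{"type":"array","items":{"type":"number"}}}}},"grip":{"type":"number"}},"required":["commands"]}

```bash
mkdir -p pics; python3 - <<'E'
from workcell import ctrl
import cv2, pickle, numpy as np
d={}
for n in ("scene","side","wrist"):
    d[n]=ctrl.get_image(n); cv2.imwrite(f"pics/{n}0.png",d[n]["img"][:,:,::-1])
    print(n,np.round(d[n]["intrinsics"],1).tolist(),np.round(d[n]["cam_to_world"],3).tolist())
pickle.dump(d,open("im0.pkl","wb"))
o=ctrl.get_obs();print(o["ee_pos"],o["orientation"],o["width"],o["t"])
E
```

```text
scene [[576.3, 0.0, 318.0], [0.0, 576.3, 236.6], [0.0, 0.0, 1.0]] [[0.468, 0.505, -0.725, 1348.988], [0.883, -0.247, 0.399, -461.652], [0.022, -0.827, -0.561, 780.528], [0.0, 0.0, 0.0, 1.0]]
side [[569.6, 0.0, 322.0], [0.0, 569.6, 234.4], [0.0, 0.0, 1.0]] [[-0.992, -0.072, 0.106, 411.702], [-0.128, 0.545, -0.828, 729.899], [0.002, -0.835, -0.55, 615.726], [0.0, 0.0, 0.0, 1.0]]
wrist [[371.6, 0.0, 313.9], [0.0, 371.6, 238.2], [0.0, 0.0, 1.0]] [[0.228, -0.934, -0.276, 218.395], [-0.974, -0.219, -0.063, -590.274], [-0.001, 0.284, -0.959, 384.582], [0.0, 0.0, 0.0, 1.0]]
[ 142.30727512 -608.37471859  404.09374856] [-3.11975750e+00 -3.59971901e-01  2.00792141e-04] 87.91440225434285 0.15
```

View pics/scene0.png

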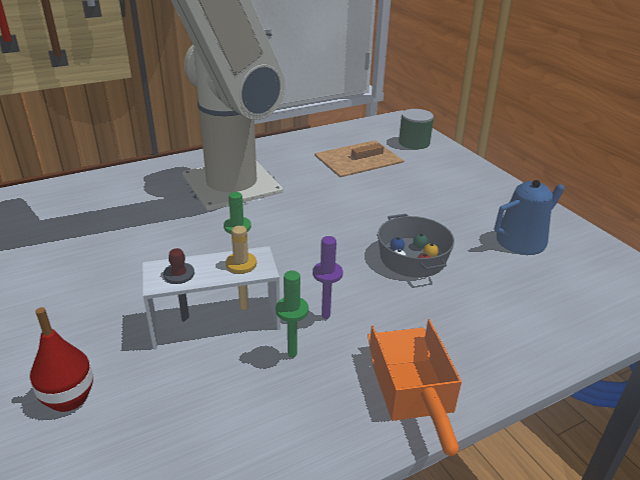

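View pics/side0.png

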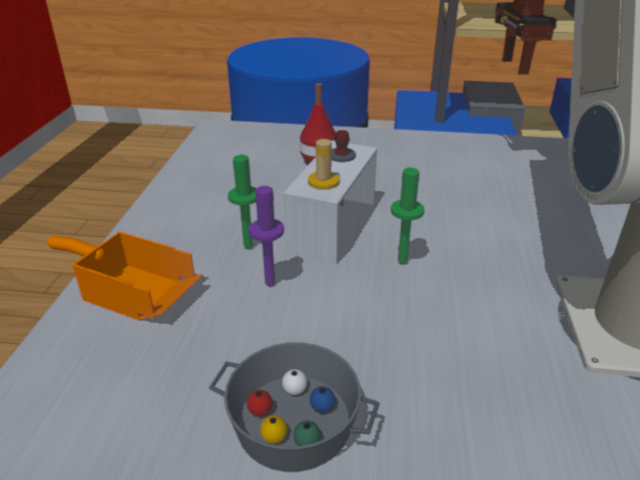

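The scene image shows five candidates:
- Wooden stick with yellow collar in the rack: scene (240,248), side (323,163).
- Dark file: scene (177,264).
- Two green look-alikes: scene (236,210) and (291,300).
- A purple look-alike: scene (328,265).

The pale wooden one in the rack fits the description. I'll confirm it in a crop.

```bash
python3 - <<'E'
import cv2,numpy as np
a=cv2.imread("pics/scene0.png");b=cv2.imread("pics/side0.png")
A=cv2.resize(a[180:330,140:340],None,fx=2,fy=2,interpolation=2)      # 400x300
B=cv2.resize(b[125:275,230:430],None,fx=2,fy=2,interpolation=2)
C=cv2.resize(a[205:280,370:470],None,fx=4,fy=4,interpolation=2)
D=cv2.resize(b[335:470,205:385],(400,300),interpolation=2)
cv2.imwrite("pics/crop1.png",np.vstack([np.hstack([A,B]),np.hstack([C,D])]))
E
```

```text
(no output)
```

View pics/crop1.png

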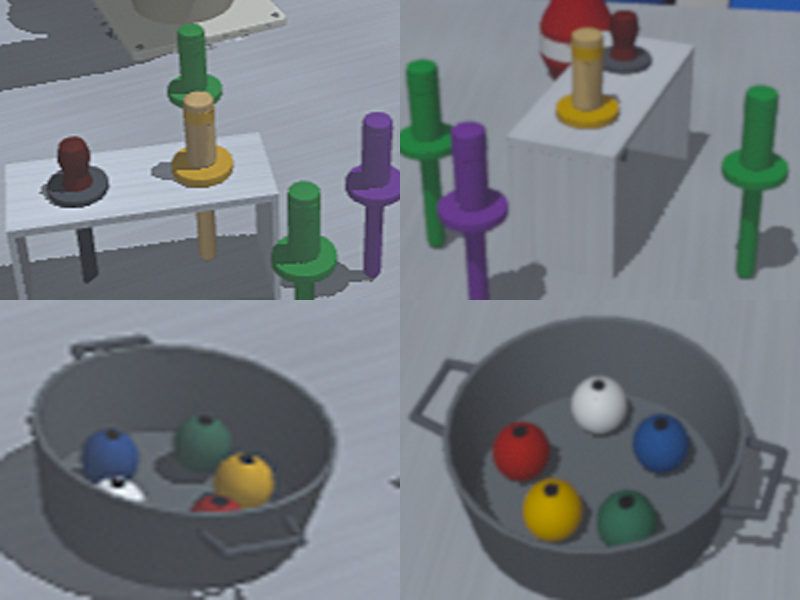

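The crop confirms it: the pale stick with the yellow collar is at crop (200,130) and (587,75), and the dark file is beside it. All five beads are visible in the side crop. Next I compute positions.

```bash
cat > h.py <<'E'
import numpy as np,pickle
from scipy.optimize import least_squares
def proj(c,P):
    T=np.linalg.inv(c["cam_to_world"]);p=np.atleast_2d(P)@T[:3,:3].T+T[:3,3];q=p@c["intrinsics"].T;return q[:,:2]/q[:,2:]
def onplane(c,uv,z):
    M=np.array(c["cam_to_world"]);r=M[:3,:3]@np.linalg.inv(c["intrinsics"])@[*uv,1];return M[:3,3]+r*(z-M[2,3])/r[2]
E
python3 - <<'E'
from h import *
d=pickle.load(open("im0.pkl","rb"));s,b=d["scene"],d["side"]
for n,u,v,z in [("top",(239.5,230),(323.5,143),210),("collar",(241,262.5),(323.5,178.5),140),("filecollar",(179,272.5),(342,153.5),140)]:
    print(n,onplane(s,u,z).round(1),onplane(b,v,z).round(1))
    print("  tri",least_squares(lambda x:np.r_[(proj(s,x)-u)[0],(proj(b,x)-v)[0]],onplane(s,u,z)).x.round(1))
f=np.linspace(0,2*np.pi,180)
def ext(c,x):
    q=proj(c,np.c_[x[0]+86*np.cos(f),x[1]+86*np.sin(f),0*f+60]);return np.array([q[:,0].min(),q[:,0].max(),q[:,1].min(),q[:,1].max()])
E1=[378.8,453.8,216.3,261];E2=[225.3,359.4,342.7,446]
r=least_squares(lambda x:np.r_[ext(s,x)-E1,ext(b,x)-E2],[550,200],loss="soft_l1");print(r.x.round(1),r.fun.round(1))
for c,e in((s,E1),(b,E2)):
    print(least_squares(lambda x:(ext(c,x)-e)[:3],[550,200]).x.round(1))
for n,x,y in [("red",521,451),("yel",552,510),("grn",627,521),("blu",660,443),("wht",599,405)]:
    print(n,onplane(b,((x-400)/2.222+205,(y-300)/2.222+335),22).round(1))
E
```

```text
top [ 531.8 -172.4  210. ] [ 523.6 -163.6  210. ]
  tri [ 525.  -170.5  206.2]
collar [ 534.2 -174.4  140. ] [ 523.8 -166.7  140. ]
  tri [ 525.7 -172.6  135.4]
filecollar [ 513.2 -285.1  140. ] [ 501.3 -273.9  140. ]
  tri [ 503.2 -283.7  134. ]
[512.2 246.5] [-2.4 -0.1 -0.5 -2.1 -3.2  0.2 -2.9  0.9]
[514.2 248.4]
[509.6 250.6]
red [555.9 243.7  22. ]
yel [529.6 282.1  22. ]
grn [486.7 284.   22. ]
blu [475.5 227.3  22. ]
wht [516.3 203.   22. ]
```

```bash
python3 - <<'E'
from h import *
d=pickle.load(open("im0.pkl","rb"));s,b=d["scene"],d["side"]
for n,u,v in [("greenR top",(235.5,195),(410,171)),("greenL top",(291.5,275),(241,158)),("purple top",(328,240),(265,189)),("float top",(41,311),(319,86)),("file top",(177,251),(342,132))]:
    print(n,least_squares(lambda x:np.r_[(proj(s,x)-u)[0],(proj(b,x)-v)[0]],onplane(s,u,180)).x.round(0))
E
```

```text
greenR top [ 375. -121.  188.]
greenL top [ 663. -133.  187.]
purple top [599. -29. 188.]
float top [ 578. -512.  190.]
file top [ 503. -281.  181.]
```

>>> send_rows(commands=[{"translation":[0,0,0.1],"twist":[0,0,0]},{"translation":[0.1,0.15,0.2],"twist":[0,0,0]},{"translation":[0.2,0.3,0.3],"twist":[0,0,0]},{"translation":[0.35,0.45,0.4],"twist":[0,0,0]},{"translation":[0.5,0.6,0.5],"twist":[0,0,0]},{"translation":[0.6,0.7,0.6],"twist":[0,0,0]},{"translation":[0.7,0.8,0.6],"twist":[0,0,0]},{"translation":[0.8,0.9,0.6],"twist":[0,0,0]},{"translation":[0.9,1,0.6],"twist":[0,0,0]},{"translation":[1,1,0.6],"twist":[0,0,0]}], grip=-1)

```text
t: 1.15
ee_pos: [243.0, -507.3, 464.2]
orientation: [-3.119, -0.361, 0.001]
ft_force: [0.2, 0.5, 0.1]
width: 88.1
```

>>> send_rows(commands=[{"translation":[0.1,0.1,0],"twist":[0,0,0]},{"translation":[0.2,0.2,0],"twist":[0,0,0]},{"translation":[0.3,0.3,0],"twist":[0,0,0]},{"translation":[0.4,0.4,0],"twist":[0,0,0]},{"translation":[0.5,0.5,0],"twist":[0,0,0]},{"translation":[0.6,0.6,0],"twist":[0,0,0]},{"translation":[0.7,0.7,0],"twist":[0,0,0]},{"translation":[0.8,0.8,0],"twist":[0,0,0]},{"translation":[0.9,0.9,0],"twist":[0,0,0]},{"translation":[1,1,0],"twist":[0,0,0]}])

```text
t: 2.15
ee_pos: [343.2, -407.7, 464.7]
orientation: [3.121, 0.36, -0.0]
ft_force: [0.7, -0.5, 0.2]
width: 87.7
```

>>> send_rows(commands=[{"translation":[0.1,0.1,0],"twist":[0,0,0]},{"translation":[0.2,0.2,0],"twist":[0,0,0]},{"translation":[0.3,0.3,0],"twist":[0,0,0]},{"translation":[0.4,0.4,0],"twist":[0,0,0]},{"translation":[0.5,0.5,0],"twist":[0,0,0]},{"translation":[0.6,0.6,0],"twist":[0,0,0]},{"translation":[0.7,0.7,0],"twist":[0,0,0]},{"translation":[0.8,0.8,0],"twist":[0,0,0]},{"translation":[0.9,0.9,0],"twist":[0,0,0]},{"translation":[0.9,1,0],"twist":[0,0,0]}])

```text
t: 3.15
ee_pos: [433.5, -307.7, 464.6]
orientation: [3.121, 0.361, 0.001]
ft_force: [0.0, -0.1, -0.2]
width: 88.0
```

>>> send_rows(commands=[{"translation":[0.1,0.1,0],"twist":[0,0,0]},{"translation":[0.2,0.3,0],"twist":[0,0,0]},{"translation":[0.3,0.5,0],"twist":[0,0,0]},{"translation":[0.4,0.7,0],"twist":[0,0,0]},{"translation":[0.5,0.9,0],"twist":[0,0,0]},{"translation":[0.7,1,0],"twist":[0,0,0]},{"translation":[0.8,1,0],"twist":[0,0,0]},{"translation":[0.9,1,0],"twist":[0,0,0]},{"translation":[0.9,1,0],"twist":[0,0,0]},{"translation":[0.9,1,0],"twist":[0,0,0]}])

```text
t: 4.15
ee_pos: [522.1, -209.0, 464.4]
orientation: [-3.121, -0.359, 0.001]
ft_force: [0.2, 0.3, 0.2]
width: 87.7
```

```bash
python3 - <<'E'
from workcell import ctrl
import cv2, pickle, numpy as np
d=ctrl.get_image("wrist"); cv2.imwrite("pics/w1.png",d["img"][:,:,::-1]); pickle.dump(d,open("w1.pkl","wb"))
o=ctrl.get_obs();print(o["ee_pos"],o["orientation"],o["width"],o["t"],o["qpos"])
E
```

```text
[ 521.95101966 -209.01950932  464.44469134] [-3.12076418e+00 -3.58996523e-01  1.12136968e-03] 87.33860718490197 4.2 [-4.02036681e-01  2.65828782e-01  1.71320446e+00 -1.49579896e-04
  1.16330249e+00  9.39756206e-01]
```

View pics/w1.png

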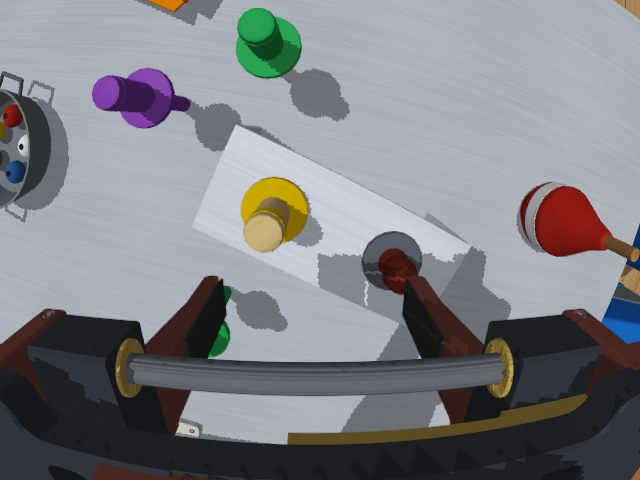

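The wrist view shows the stick's top at (263.5,231), its yellow collar at (275,210), the file collar at (392,261) and the file handle top at about (400,266).

```bash
cat >> h.py <<'E'
def fplane(c,uv,z):
    M=np.array(c["cam_to_world"]);K=np.array(c["intrinsics"]);x=(np.array(uv)-K[:2,2])/[K[0,0],K[1,1]];t=np.hypot(*x)
    r=M[:3,:3]@np.r_[x/t*np.sin(t),np.cos(t)];return M[:3,3]+r*(z-M[2,3])/r[2]
E
python3 - <<'E'
from h import *
d=pickle.load(open("w1.pkl","rb"))
for n,u,z in [("top",(263.5,231),210),("collar",(275,210),140),("file",(392,261),140),("c1",(237,126),130),("c2",(470,246),130),("c3",(193,226),130),("red",(12,116),22),("wht",(24,146),22),("blu",(16,172),22)]: print(n,fplane(d,u,z).round(1))
E
```

```text
top [ 527.7 -173.3  210. ]
collar [ 526.8 -174.   140. ]
file [ 505.4 -283.7  140. ]
c1 [ 589.  -126.3  130. ]
c2 [ 533.3 -357.8  130. ]
c3 [ 493.6 -102.7  130. ]
red [555.9 244.   22. ]
wht [515.5 210.7  22. ]
blu [475.5 224.8  22. ]
```

Stick and hole are both at about (527,-173). Going down on it.

>>> send_rows(commands=[{"translation":[0.05,0.15,0],"twist":[0,0,0]},{"translation":[0.05,0.3,0],"twist":[0,0,0]},{"translation":[0.05,0.355,-0.1],"twist":[0,0,0]},{"translation":[0.05,0.355,-0.25],"twist":[0,0,0]},{"translation":[0.05,0.355,-0.4],"twist":[0,0,0]},{"translation":[0.05,0.355,-0.55],"twist":[0,0,0]},{"translation":[0.05,0.355,-0.7],"twist":[0,0,0]},{"translation":[0.05,0.355,-0.8],"twist":[0,0,0]},{"translation":[0.05,0.355,-0.9],"twist":[0,0,0]},{"translation":[0.05,0.355,-1],"twist":[0,0,0]}])

```text
t: 5.2
ee_pos: [527.4, -172.8, 364.1]
orientation: [3.121, 0.361, 0.0]
ft_force: [0.8, -0.6, 0.7]
width: 87.9
```

>>> send_rows(commands=[{"translation":[0,0,-0.05],"twist":[0,0,0]},{"translation":[0,0,-0.1],"twist":[0,0,0]},{"translation":[0,0,-0.15],"twist":[0,0,0]},{"translation":[0,0,-0.2],"twist":[0,0,0]},{"translation":[0,0,-0.25],"twist":[0,0,0]},{"translation":[0,0,-0.25],"twist":[0,0,0]},{"translation":[0,0,-0.25],"twist":[0,0,0]},{"translation":[0,0,-0.25],"twist":[0,0,0]},{"translation":[0,0,-0.25],"twist":[0,0,0]},{"translation":[0,0,-0.25],"twist":[0,0,0]}])

```text
t: 6.2
ee_pos: [527.4, -173.1, 339.9]
orientation: [3.121, 0.36, 0.001]
ft_force: [0.2, 0.7, -0.1]
width: 87.8
```

>>> send_rows(commands=[{"translation":[0,0,0],"twist":[0,0,0]},{"translation":[0,0,0],"twist":[0,0,0]},{"translation":[0,0,0],"twist":[0,0,0]},{"translation":[0,0,0],"twist":[0,0,0]},{"translation":[0,0,0],"twist":[0,0,0]},{"translation":[0,0,0],"twist":[0,0,0]},{"translation":[0,0,0],"twist":[0,0,0]},{"translation":[0,0,0],"twist":[0,0,0]},{"translation":[0,0,0],"twist":[0,0,0]},{"translation":[0,0,0],"twist":[0,0,0]}], grip=1)

```text
t: 7.2
ee_pos: [527.4, -173.0, 339.6]
orientation: [-3.121, -0.36, 0.0]
ft_force: [0.6, 0.6, -0.5]
width: 27.3
```

>>> send_rows(commands=[{"translation":[0,0,0.05],"twist":[0,0,0]},{"translation":[0,0,0.15],"twist":[0,0,0]},{"translation":[0,0,0.25],"twist":[0,0,0]},{"translation":[0,0,0.35],"twist":[0,0,0]},{"translation":[0,0,0.45],"twist":[0,0,0]},{"translation":[0,0,0.55],"twist":[0,0,0]},{"translation":[0,0,0.65],"twist":[0,0,0]},{"translation":[0,0,0.75],"twist":[0,0,0]},{"translation":[0,0,0.85],"twist":[0,0,0]},{"translation":[0,0,1],"twist":[0,0,0]}])

```text
t: 8.2
ee_pos: [527.2, -173.0, 440.0]
orientation: [-3.12, -0.36, 0.002]
ft_force: [0.5, -0.3, -0.6]
width: 27.4
```

>>> send_rows(commands=[{"translation":[0,0,0.1],"twist":[0,0,0]},{"translation":[0,0,0.2],"twist":[0,0,0]},{"translation":[0,0,0.3],"twist":[0,0,0]},{"translation":[0,0,0.4],"twist":[0,0,0]},{"translation":[0,0.1,0.45],"twist":[0,0,0]},{"translation":[0,0.25,0.45],"twist":[0,0,0]},{"translation":[0,0.4,0.45],"twist":[0,0,0]},{"translation":[0,0.6,0.45],"twist":[0,0,0]},{"translation":[-0.05,0.8,0.45],"twist":[0,0,0]},{"translation":[-0.055,1,0.45],"twist":[0,0,0]}])

```text
t: 9.2
ee_pos: [521.1, -71.0, 483.9]
orientation: [-3.12, -0.361, 0.003]
ft_force: [-0.4, 0.4, -0.9]
width: 27.6
```

>>> send_rows(commands=[{"translation":[0,0.1,0],"twist":[0,0,0]},{"translation":[0,0.2,0],"twist":[0,0,0]},{"translation":[0,0.3,0],"twist":[0,0,0]},{"translation":[0,0.4,0],"twist":[0,0,0]},{"translation":[0,0.5,0],"twist":[0,0,0]},{"translation":[0,0.6,0],"twist":[0,0,0]},{"translation":[0,0.7,0],"twist":[0,0,0]},{"translation":[0,0.8,0],"twist":[0,0,0]},{"translation":[-0.05,0.9,0],"twist":[0,0,0]},{"translation":[-0.1,1,0],"twist":[0,0,0]}])

```text
t: 10.2
ee_pos: [511.5, 27.8, 484.6]
orientation: [-3.121, -0.36, 0.0]
ft_force: [0.4, -0.6, -0.4]
width: 27.5
```

>>> send_rows(commands=[{"translation":[0,0.1,0],"twist":[0,0,0]},{"translation":[0,0.2,0],"twist":[0,0,0]},{"translation":[0,0.3,0],"twist":[0,0,0]},{"translation":[0,0.4,0],"twist":[0,0,0]},{"translation":[0,0.5,0],"twist":[0,0,0]},{"translation":[0,0.6,0],"twist":[0,0,0]},{"translation":[0,0.7,0],"twist":[0,0,0]},{"translation":[0,0.8,0],"twist":[0,0,0]},{"translation":[0,0.9,0],"twist":[0,0,0]},{"translation":[0,1,0],"twist":[0,0,0]}])

```text
t: 11.2
ee_pos: [511.9, 127.8, 484.7]
orientation: [-3.121, -0.36, -0.0]
ft_force: [0.2, 0.7, -1.0]
width: 27.8
```

>>> send_rows(commands=[{"translation":[0,0.1,0],"twist":[0,0,0]},{"translation":[0,0.2,0],"twist":[0,0,0]},{"translation":[0,0.3,0],"twist":[0,0,0]},{"translation":[0,0.4,0],"twist":[0,0,0]},{"translation":[0,0.5,0],"twist":[0,0,0]},{"translation":[0,0.6,0],"twist":[0,0,0]},{"translation":[0,0.7,0],"twist":[0,0,0]},{"translation":[0,0.8,0],"twist":[0,0,0]},{"translation":[0,0.9,0],"twist":[0,0,0]},{"translation":[0,1,0],"twist":[0,0,0]}])

```text
t: 12.2
ee_pos: [511.9, 227.8, 484.7]
orientation: [3.121, 0.36, 0.0]
ft_force: [0.2, -0.1, -1.2]
width: 27.3
```

```bash
python3 - <<'E'
from workcell import ctrl
import cv2, pickle, numpy as np
a=ctrl.get_image("side");b=ctrl.get_image("scene");pickle.dump({"side":a,"scene":b},open("im2.pkl","wb"))
A=a["img"][60:480,180:480,::-1];B=b["img"][60:340,270:470,::-1]
cv2.imwrite("pics/c2.png",np.hstack([A,cv2.resize(B,(300,420))]))
o=ctrl.get_obs();print(o["ee_pos"],o["orientation"],o["width"],o["t"],o["qpos"].round(2))
E
```

```text
[511.88587963 228.11288141 484.65013069] [-3.12041492e+00 -3.61877790e-01 -2.39439253e-04] 27.690411217123152 12.3 [0.4  0.24 1.7  0.   1.2  1.74]
```

View pics/c2.png

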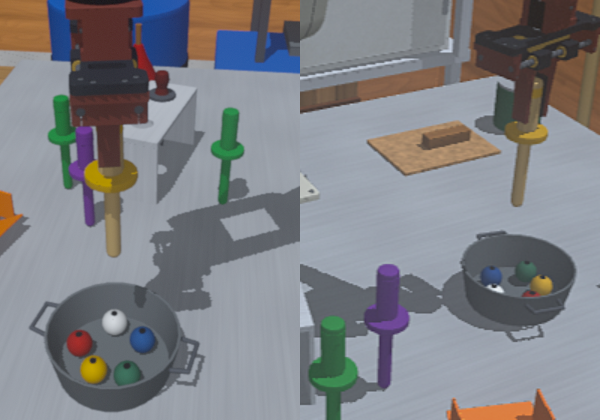

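The stick is held upright with its tip at side crop (113,255), clear of the basin. The beads are undisturbed and the middle of their ring is free. Now lowering into the middle.

>>> send_rows(commands=[{"translation":[0,0.07,0],"twist":[0,0,0]},{"translation":[0,0.14,-0.05],"twist":[0,0,0]},{"translation":[0,0.21,-0.15],"twist":[0,0,0]},{"translation":[0,0.21,-0.3],"twist":[0,0,0]},{"translation":[0,0.21,-0.4],"twist":[0,0,0]},{"translation":[0,0.21,-0.5],"twist":[0,0,0]},{"translation":[0,0.21,-0.6],"twist":[0,0,0]},{"translation":[0,0.21,-0.7],"twist":[0,0,0]},{"translation":[0,0.21,-0.8],"twist":[0,0,0]},{"translation":[0,0.21,-0.9],"twist":[0,0,0]}])

```text
t: 13.3
ee_pos: [511.9, 247.9, 393.9]
orientation: [-3.121, -0.36, -0.0]
ft_force: [0.5, 0.9, -1.0]
width: 27.0
```

```bash
python3 - <<'E'
from workcell import ctrl
import cv2, pickle, numpy as np
a=ctrl.get_image("side");b=ctrl.get_image("scene")
A=a["img"][180:480,180:480,::-1];B=b["img"][130:290,360:520,::-1]
cv2.imwrite("pics/c3.png",np.hstack([A,cv2.resize(B,(300,300))]))
print(ctrl.get_obs()["ee_pos"])
E
```

```text
[511.51453406 247.70815803 393.03614733]
```

View pics/c3.png

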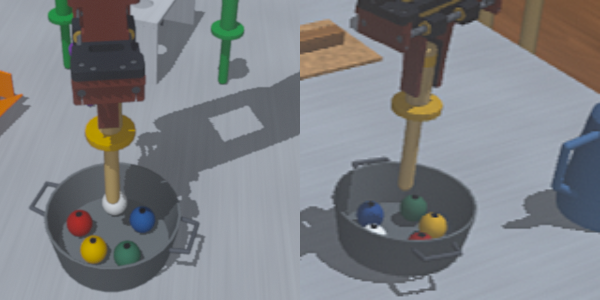

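The tip is above the basin's middle, at crop (112,200) in the side view and (404,188) in the scene view. I'll go down 66 mm, then out into the green–blue gap (−x).

>>> send_rows(commands=[{"translation":[0,0,-0.1],"twist":[0,0,0]},{"translation":[0,0,-0.2],"twist":[0,0,0]},{"translation":[0,0,-0.3],"twist":[0,0,0]},{"translation":[0,0,-0.4],"twist":[0,0,0]},{"translation":[0,0,-0.5],"twist":[0,0,0]},{"translation":[0,0,-0.6],"twist":[0,0,0]},{"translation":[0,0,-0.66],"twist":[0,0,0]},{"translation":[-0.13,0.03,-0.66],"twist":[0,0,0]},{"translation":[-0.26,0.06,-0.66],"twist":[0,0,0]},{"translation":[-0.39,0.08,-0.66],"twist":[0,0,0]}])

```text
t: 14.4
ee_pos: [471.5, 256.2, 329.0]
orientation: [-3.121, -0.36, -0.0]
ft_force: [0.0, 0.3, -0.1]
width: 27.4
```

>>> send_rows(commands=[{"translation":[-0.01,-0.1,0],"twist":[0,0,0]},{"translation":[0.01,-0.2,0],"twist":[0,0,0]},{"translation":[0.055,-0.3,0],"twist":[0,0,0]},{"translation":[0.12,-0.38,0],"twist":[0,0,0]},{"translation":[0.21,-0.44,0],"twist":[0,0,0]},{"translation":[0.31,-0.47,0],"twist":[0,0,0]},{"translation":[0.41,-0.48,0],"twist":[0,0,0]},{"translation":[0.51,-0.46,0],"twist":[0,0,0]},{"translation":[0.61,-0.41,0],"twist":[0,0,0]},{"translation":[0.69,-0.35,0],"twist":[0,0,0]}])

```text
t: 15.4
ee_pos: [542.1, 220.6, 328.2]
orientation: [-3.121, -0.357, 0.006]
ft_force: [-4.9, 4.0, -0.5]
width: 27.7
```

>>> send_rows(commands=[{"translation":[0.06,0.09,0],"twist":[0,0,0]},{"translation":[0.09,0.19,0],"twist":[0,0,0]},{"translation":[0.1,0.29,0],"twist":[0,0,0]},{"translation":[0.08,0.39,0],"twist":[0,0,0]},{"translation":[0.04,0.49,0],"twist":[0,0,0]},{"translation":[-0.03,0.57,0],"twist":[0,0,0]},{"translation":[-0.12,0.63,0],"twist":[0,0,0]},{"translation":[-0.22,0.66,0],"twist":[0,0,0]},{"translation":[-0.32,0.67,0],"twist":[0,0,0]},{"translation":[-0.42,0.65,0],"twist":[0,0,0]}])

```text
t: 16.4
ee_pos: [499.9, 286.4, 329.4]
orientation: [-3.12, -0.362, -0.007]
ft_force: [5.2, -1.8, 1.0]
width: 27.5
```

```bash
python3 - <<'E'
from workcell import ctrl
import cv2, pickle, numpy as np
a=ctrl.get_image("side");b=ctrl.get_image("scene");pickle.dump({"side":a,"scene":b},open("im4.pkl","wb"))
A=cv2.resize(a["img"][335:470,205:385,::-1],(400,300),interpolation=2);B=b["img"][130:290,360:520,::-1]
cv2.imwrite("pics/c4.png",np.hstack([A,cv2.resize(B,(300,300))]))
print(ctrl.get_obs()["ee_pos"])
E
```

```text
[499.34927768 285.94348548 329.42793809]
```

View pics/c4.png

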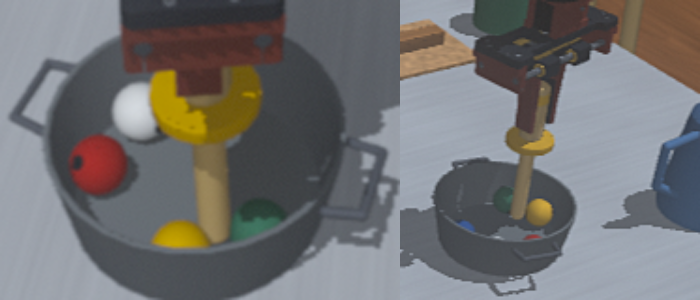

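The rod slipped past several beads along the wall side: it now sits between yellow and green, at crop (213,240). Yellow and red look near their starting spots. I'll stir again at a larger radius so it pushes them head-on.

>>> send_rows(commands=[{"translation":[-0.06,0.065,0],"twist":[0,0,0]},{"translation":[-0.17,0,0],"twist":[0,0,0]},{"translation":[-0.26,-0.08,0],"twist":[0,0,0]},{"translation":[-0.32,-0.19,0],"twist":[0,0,0]},{"translation":[-0.355,-0.31,0],"twist":[0,0,0]},{"translation":[-0.355,-0.44,0],"twist":[0,0,0]},{"translation":[-0.325,-0.56,0],"twist":[0,0,0]},{"translation":[-0.26,-0.67,0],"twist":[0,0,0]},{"translation":[-0.18,-0.76,0],"twist":[0,0,0]},{"translation":[-0.07,-0.82,0],"twist":[0,0,0]}])

```text
t: 17.5
ee_pos: [494.1, 204.1, 329.2]
orientation: [-3.117, -0.356, -0.003]
ft_force: [-3.0, 12.8, 0.9]
width: 28.0
```

```bash
python3 - <<'E'
from workcell import ctrl
import cv2, pickle, numpy as np
a=ctrl.get_image("side");b=ctrl.get_image("scene");pickle.dump({"side":a,"scene":b},open("im5.pkl","wb"))
A=cv2.resize(a["img"][335:470,205:385,::-1],(400,300),interpolation=2);B=b["img"][190:290,370:470,::-1]
cv2.imwrite("pics/c5.png",np.hstack([A,cv2.resize(B,(300,300))]))
print(ctrl.get_obs()["ee_pos"])
E
```

```text
[495.28469096 204.3748777  329.46224117]
```

View pics/c5.png

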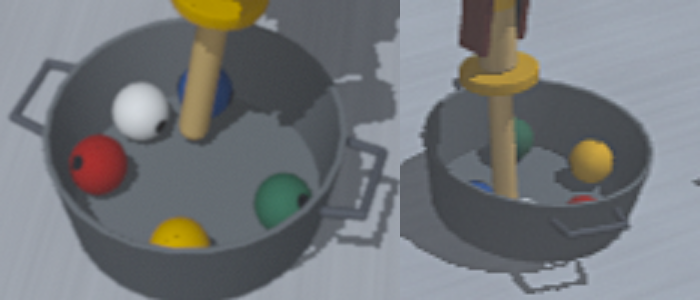

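```bash
python3 - <<'E'
from h import *
b=pickle.load(open("im5.pkl","rb"))["side"]
S={"red":(555.9,243.7),"yel":(529.6,282.1),"grn":(486.7,284),"blu":(475.5,227.3),"wht":(516.3,203)}
for n,x,y,z in [("red",98,165,22),("yel",180,246,22),("grn",283,202,22),("blu",205,90,22),("wht",141,111,22),("tip",195,132,12),("rodup",213,30,80)]:
    p=onplane(b,(x/2.222+205,y/2.222+335),z)[:2];q=p-[512,248]
    print(n,p.round(),"r",np.hypot(*q).round(),"ang",np.degrees(np.arctan2(q[1],q[0])).round(),"moved",np.hypot(*(p-S[n])).round() if n in S else "")
E
```

```text
red [567. 255.] r 55.0 ang 8.0 moved 16.0
yel [510. 303.] r 55.0 ang 92.0 moved 29.0
grn [457. 267.] r 58.0 ang 161.0 moved 34.0
blu [515. 191.] r 58.0 ang -87.0 moved 54.0
wht [550. 212.] r 53.0 ang -43.0 moved 35.0
tip [517. 216.] r 33.0 ang -81.0 moved 
rodup [508. 196.] r 52.0 ang -95.0 moved
```

The stick has pivoted about the pads: the tip is about 25 mm off toward +x of the TCP. I'll back off to unload it, then track the beads and rod by colour.

>>> send_rows(commands=[{"translation":[-0.08,0.08,0],"twist":[0,0,0]},{"translation":[-0.16,0.16,0],"twist":[0,0,0]},{"translation":[-0.22,0.24,0],"twist":[0,0,0]},{"translation":[-0.22,0.24,0],"twist":[0,0,0]},{"translation":[-0.22,0.24,0],"twist":[0,0,0]},{"translation":[-0.22,0.24,0],"twist":[0,0,0]},{"translation":[-0.22,0.24,0],"twist":[0,0,0]},{"translation":[-0.22,0.24,0],"twist":[0,0,0]},{"translation":[-0.22,0.24,0],"twist":[0,0,0]},{"translation":[-0.22,0.24,0],"twist":[0,0,0]}])

```text
t: 18.6
ee_pos: [470.9, 227.8, 328.7]
orientation: [3.121, 0.36, -0.0]
ft_force: [-0.3, 0.2, -1.2]
width: 27.6
```

```bash
cat > look.py <<'E'
from h import *
from workcell import ctrl
import cv2,sys
S={"red":(555.9,243.7),"yel":(529.6,282.1),"grn":(486.7,284),"blu":(475.5,227.3),"wht":(516.3,203)}
R={"red":((172,150,70),(180,255,255)),"yel":((19,170,100),(28,255,255)),"grn":((70,60,30),(88,255,255)),"blu":((100,140,40),(125,255,255)),"wht":((0,0,140),(180,40,255)),"rod":((8,60,80),(19,150,255))}
b=ctrl.get_image("side");im=b["img"];hsv=cv2.cvtColor(im,cv2.COLOR_RGB2HSV)
o=ctrl.get_obs();print("t",o["t"],"tcp",o["ee_pos"].round(1),"F",o["ft_force"].round(1))
x0,y0,x1,y1=222,340,362,465
el=np.zeros(im.shape[:2],np.uint8);f=np.linspace(0,6.28,90)
P=proj(b,np.c_[512+88*np.cos(f),248+88*np.sin(f),0*f+60]);cv2.fillPoly(el,[P.astype(np.int32)],255)
for n,(lo,hi) in R.items():
    m=cv2.inRange(hsv,lo,hi)&el
    k,l,st,c=cv2.connectedComponentsWithStats(m)
    if k<2: print(n,"none");continue
    i=1+st[1:,4].argmax();v,u=np.nonzero(l==i)
    if n=="rod":
        e=v>=v.max()-6;uv=(u[e].mean(),v.max()-3);p=onplane(b,uv,12)[:2]
        t=v<=v.min()+3;print(n,"tip px",np.round(uv),"xy",p.round(),"tip-tcp",(p-o["ee_pos"][:2]).round());continue
    (cx,cy),rr=cv2.minEnclosingCircle(np.c_[u,v].astype(np.float32))
    p=onplane(b,(cx,cy),22)[:2];q=p-[512,248]
    print(n,"px",round(cx),round(cy),"rad",round(rr,1),"area",st[i,4],"xy",p.round(),"r",np.hypot(*q).round(),"ang",np.degrees(np.arctan2(q[1],q[0])).round(),"moved",np.hypot(*(p-S[n])).round())
if len(sys.argv)>1:
    c=ctrl.get_image("scene")["img"]
    cv2.imwrite(sys.argv[1],np.hstack([cv2.resize(im[220:480,180:400,::-1],(440,520)),cv2.resize(c[130:290,350:460,::-1],(357,520))]))
E
python3 look.py pics/c6.png
```

```text
t 18.65 tcp [470.9 227.9 328.7] F [-0.1  0.4 -1.1]
red px 240 412 rad 2.1 area 5 xy [578. 262.] r 67.0 ang 12.0 moved 29.0
yel px 318 348 rad 22.2 area 648 xy [493. 133.] r 116.0 ang -100.0 moved 153.0
grn px 332 426 rad 13.2 area 407 xy [458. 267.] r 57.0 ang 161.0 moved 33.0
blu px 302 381 rad 11.2 area 215 xy [507. 199.] r 49.0 ang -96.0 moved 42.0
wht px 267 384 rad 12.5 area 459 xy [553. 211.] r 55.0 ang -42.0 moved 37.0
rod tip px [320. 374.] xy [486. 175.] tip-tcp [ 15. -53.]
```

View pics/c6.png

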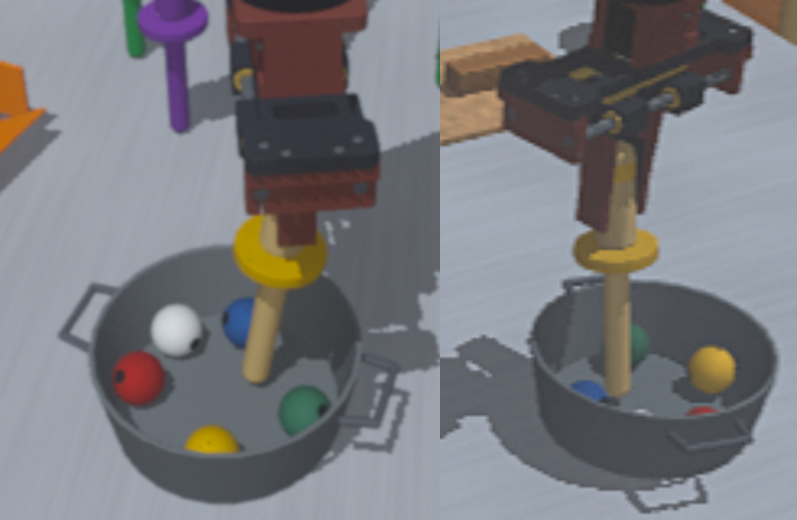

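The stick now stays tilted about 9°, with its tip at crop (257,379) and lying toward +x of the grip. Pushing the blue-white-red train toward +x along the wall should move those beads and also push the stick back upright.

>>> send_rows(commands=[{"translation":[-0.06,-0.08,0],"twist":[0,0,0]},{"translation":[-0.12,-0.2,0],"twist":[0,0,0]},{"translation":[-0.13,-0.35,0],"twist":[0,0,0]},{"translation":[-0.08,-0.43,0],"twist":[0,0,0]},{"translation":[-0.01,-0.46,0],"twist":[0,0,0]},{"translation":[0.06,-0.47,0],"twist":[0,0,0]},{"translation":[0.14,-0.48,0],"twist":[0,0,0]},{"translation":[0.21,-0.48,0],"twist":[0,0,0]},{"translation":[0.28,-0.465,0],"twist":[0,0,0]},{"translation":[0.35,-0.445,0],"twist":[0,0,0]}])

```text
t: 19.7
ee_pos: [506.4, 183.6, 328.4]
orientation: [3.121, 0.36, -0.001]
ft_force: [-0.3, -0.6, -1.3]
width: 27.6
```

```bash
python3 - <<'E'
s=open("look.py").read()
s=s.replace('512+88*np.cos(f),248+88*np.sin(f),0*f+60','512+77*np.cos(f),248+77*np.sin(f),0*f+25')
s=s.replace('m=cv2.inRange(hsv,lo,hi)&el','m=cv2.inRange(hsv,lo,hi)&el\n    if n=="red": m|=cv2.inRange(hsv,(0,150,70),(7,255,255))&el')
s=s.replace('i=1+st[1:,4].argmax()','i=1+(st[1:,4] if n!="rod" else (st[1:,1]+st[1:,3])*(st[1:,4]>40)).argmax()')
open("look.py","w").write(s)
E
python3 look.py pics/c7.png
```

```text
t 19.75 tcp [507.5 184.1 328.7] F [1.  0.3 0.1]
red px 249 416 rad 12.7 area 441 xy [564. 265.] r 55.0 ang 18.0 moved 23.0
yel px 286 444 rad 12.5 area 245 xy [511. 300.] r 52.0 ang 91.0 moved 26.0
grn px 332 426 rad 13.2 area 411 xy [458. 267.] r 57.0 ang 161.0 moved 33.0
blu px 277 383 rad 11.6 area 402 xy [539. 207.] r 49.0 ang -56.0 moved 67.0
wht px 253 391 rad 12.8 area 430 xy [569. 225.] r 61.0 ang -22.0 moved 57.0
rod tip px [284. 360.] xy [540. 155.] tip-tcp [ 33. -29.]
```

View pics/c7.png

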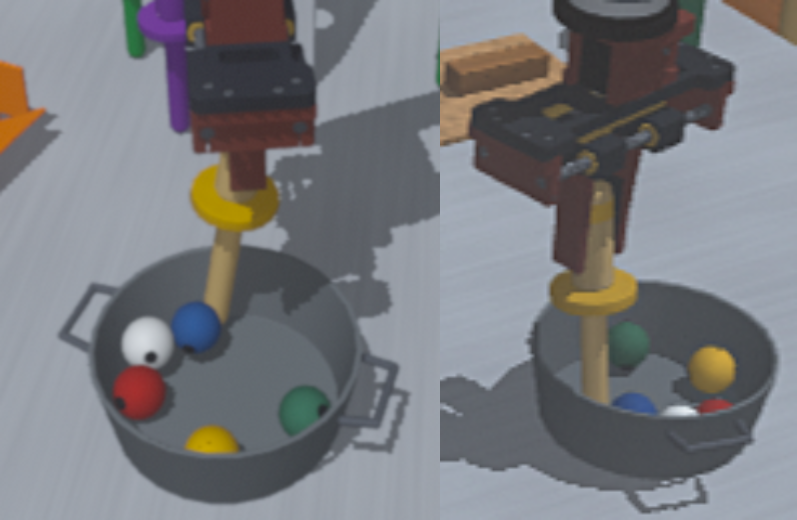

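>>> send_rows(commands=[{"translation":[0.06,0.025,0],"twist":[0,0,0]},{"translation":[0.12,0.06,0],"twist":[0,0,0]},{"translation":[0.18,0.1,0],"twist":[0,0,0]},{"translation":[0.22,0.14,0],"twist":[0,0,0]},{"translation":[0.26,0.2,0],"twist":[0,0,0]},{"translation":[0.26,0.2,0],"twist":[0,0,0]},{"translation":[0.12,0.1,0],"twist":[0,0,0]},{"translation":[0,0.15,0],"twist":[0,0,0]},{"translation":[-0.1,0.32,0],"twist":[0,0,0]},{"translation":[-0.17,0.49,0],"twist":[0,0,0]}])

```text
t: 20.8
ee_pos: [487.8, 232.9, 328.7]
orientation: [3.121, 0.359, -0.001]
ft_force: [-0.1, -0.1, -0.8]
width: 27.8
```

```bash
python3 look.py
```

```text
t 20.85 tcp [487.2 234.9 328.8] F [-0.6  1.6 -0.4]
red px 250 420 rad 12.4 area 453 xy [562. 271.] r 55.0 ang 25.0 moved 28.0
yel px 286 443 rad 12.5 area 249 xy [511. 300.] r 52.0 ang 91.0 moved 25.0
grn px 332 426 rad 13.2 area 410 xy [458. 267.] r 57.0 ang 161.0 moved 33.0
blu px 288 420 rad 12.6 area 478 xy [514. 265.] r 17.0 ang 85.0 moved 54.0
wht px 253 398 rad 12.5 area 414 xy [566. 236.] r 55.0 ang -12.0 moved 60.0
rod tip px [295. 362.] xy [524. 157.] tip-tcp [ 37. -78.]
```

>>> send_rows(commands=[{"translation":[-0.12,0.03,0],"twist":[0,0,0]},{"translation":[-0.22,0.13,0],"twist":[0,0,0]},{"translation":[-0.29,0.3,0],"twist":[0,0,0]},{"translation":[-0.35,0.44,0],"twist":[0,0,0]},{"translation":[-0.43,0.39,0],"twist":[0,0,0]},{"translation":[-0.485,0.31,0],"twist":[0,0,0]},{"translation":[-0.525,0.22,0],"twist":[0,0,0]},{"translation":[-0.55,0.13,0],"twist":[0,0,0]},{"translation":[-0.56,0.03,0],"twist":[0,0,0]},{"translation":[-0.55,-0.07,0],"twist":[0,0,0]}])

```text
t: 21.85
ee_pos: [432.9, 224.1, 328.1]
orientation: [3.12, 0.359, -0.006]
ft_force: [0.1, 0.2, -0.4]
width: 27.8
```

```bash
python3 look.py
```

```text
t 21.9 tcp [433.  223.2 328.1] F [-1.5 -0.6 -1.2]
red px 250 420 rad 12.5 area 457 xy [562. 272.] r 55.0 ang 25.0 moved 28.0
yel px 286 443 rad 12.0 area 214 xy [510. 299.] r 52.0 ang 92.0 moved 26.0
grn px 334 418 rad 13.6 area 490 xy [457. 256.] r 56.0 ang 172.0 moved 41.0
blu px 290 424 rad 12.6 area 427 xy [511. 272.] r 24.0 ang 93.0 moved 57.0
wht px 254 398 rad 12.7 area 416 xy [566. 236.] r 55.0 ang -13.0 moved 59.0
rod tip px [325. 370.] xy [479. 166.] tip-tcp [ 46. -57.]
```

```bash
python3 look.py pics/c8.png >/dev/null
```

```text
(no output)
```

View pics/c8.png

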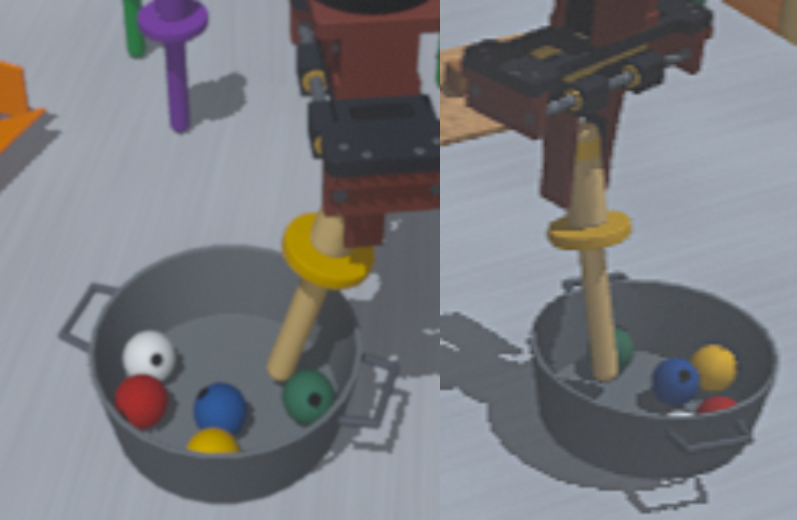

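The tilt has grown to about 17°: tip at crop (280,377), collar at (328,250). I'll press the tip to the +x wall between white and red. That spreads those two beads and straightens the stick.

>>> send_rows(commands=[{"translation":[0.1,0.01,0],"twist":[0,0,0]},{"translation":[0.2,0.02,0],"twist":[0,0,0]},{"translation":[0.3,0.04,0],"twist":[0,0,0]},{"translation":[0.4,0.05,0],"twist":[0,0,0]},{"translation":[0.5,0.07,0],"twist":[0,0,0]},{"translation":[0.6,0.1,0],"twist":[0,0,0]},{"translation":[0.7,0.12,0],"twist":[0,0,0]},{"translation":[0.8,0.14,0],"twist":[0,0,0]},{"translation":[0.87,0.16,0],"twist":[0,0,0]},{"translation":[0.92,0.18,0],"twist":[0,0,0]}])

```text
t: 23.0
ee_pos: [525.8, 243.8, 328.3]
orientation: [-3.121, -0.36, 0.005]
ft_force: [-5.1, 2.8, 1.9]
width: 27.7
```

```bash
python3 look.py pics/c9.png
```

```text
t 23.05 tcp [526.3 244.  328.4] F [-3.4  1.5 -0.7]
red px 250 420 rad 12.4 area 461 xy [562. 272.] r 55.0 ang 25.0 moved 28.0
yel px 286 444 rad 12.0 area 213 xy [510. 300.] r 52.0 ang 92.0 moved 26.0
grn px 334 418 rad 13.7 area 516 xy [457. 254.] r 55.0 ang 173.0 moved 42.0
blu px 290 424 rad 12.7 area 435 xy [511. 272.] r 24.0 ang 94.0 moved 57.0
wht px 252 398 rad 12.6 area 392 xy [567. 236.] r 56.0 ang -12.0 moved 61.0
rod tip px [266. 370.] xy [562. 177.] tip-tcp [ 35. -67.]
```

>>> send_rows(commands=[{"translation":[0.05,0.02,0],"twist":[0,0,0]},{"translation":[0.1,0.04,0],"twist":[0,0,0]},{"translation":[0.15,0.06,0],"twist":[0,0,0]},{"translation":[0.2,0.08,0],"twist":[0,0,0]},{"translation":[0.25,0.09,0],"twist":[0,0,0]},{"translation":[0.3,0.1,0],"twist":[0,0,0]},{"translation":[0.35,0.11,0],"twist":[0,0,0]},{"translation":[0.4,0.12,0],"twist":[0,0,0]},{"translation":[0.43,0.13,0],"twist":[0,0,0]},{"translation":[0.43,0.13,0],"twist":[0,0,0]}])

```text
t: 24.1
ee_pos: [569.3, 256.5, 328.6]
orientation: [-3.121, -0.36, -0.0]
ft_force: [-3.7, 2.0, 0.1]
width: 27.3
```

```bash
python3 look.py pics/c10.png; python3 - <<'E'
import cv2,numpy as np
# collar (yellow) ellipse and rod axis in both crops, from c10
im=cv2.imread("pics/c10.png");h=cv2.cvtColor(im,cv2.COLOR_BGR2HSV)
for n,x0,x1 in(("side",0,440),("scene",440,797)):
    m=cv2.inRange(h[:,x0:x1],(8,60,70),(19,175,255))
    for y in range(100,480,20):
        u=np.nonzero(m[y])[0]
        if len(u)>4: print(n,y,u.min(),u.max(),len(u))
E
```

```text
t 24.15 tcp [569.1 256.5 328.6] F [-3.3  1.8 -0.3]
red px 250 420 rad 12.6 area 456 xy [562. 273.] r 55.0 ang 26.0 moved 29.0
yel px 286 444 rad 12.0 area 214 xy [510. 300.] r 52.0 ang 92.0 moved 26.0
grn px 333 418 rad 13.5 area 505 xy [458. 255.] r 55.0 ang 173.0 moved 41.0
blu px 290 424 rad 12.9 area 442 xy [511. 272.] r 24.0 ang 92.0 moved 57.0
wht px 251 399 rad 12.1 area 289 xy [568. 238.] r 57.0 ang -10.0 moved 63.0
rod tip px [264. 368.] xy [566. 174.] tip-tcp [ -4. -83.]
side 100 26 162 12
side 240 136 158 12
side 260 137 159 11
side 320 144 173 5
scene 100 0 173 174
scene 120 0 101 102
scene 140 0 336 21
scene 220 304 319 11
scene 240 299 312 7
scene 260 297 305 7
scene 280 256 298 9
scene 340 250 272 15
scene 360 244 266 18
scene 380 240 293 15
scene 400 234 253 14
```

```bash
python3 - <<'E'
from h import *
import cv2
d=pickle.load(open("im0.pkl","rb"));s=d["scene"];b=d["side"]
for z in (8,14,30): print(z,onplane(s,(424.9,254.6),z).round())
print(onplane(b,(320,408.5),10).round(), "tip at c8, tcp 433,223")
im=cv2.imread("pics/c10.png");print("side rows")
h=cv2.cvtColor(im,cv2.COLOR_BGR2HSV)
for y in range(240,400,12):
    print(y,[(x,*h[y,x]) for x in range(130,200,6)])
E
```

```text
8 [524. 274.   8.]
14 [531. 268.  14.]
30 [548. 253.  30.]
[478. 233.  10.] tip at c8, tcp 433,223
side rows
240 [(130, np.uint8(3), np.uint8(99), np.uint8(77)), (136, np.uint8(11), np.uint8(98), np.uint8(86)), (142, np.uint8(21), np.uint8(100), np.uint8(115)), (148, np.uint8(19), np.uint8(100), np.uint8(117)), (154, np.uint8(20), np.uint8(98), np.uint8(109)), (160, np.uint8(20), np.uint8(101), np.uint8(98)), (166, np.uint8(23), np.uint8(192), np.uint8(113)), (172, np.uint8(23), np.uint8(203), np.uint8(113)), (178, np.uint8(23), np.uint8(204), np.uint8(114)), (184, np.uint8(22), np.uint8(159), np.uint8(114)), (190, np.uint8(108), np.uint8(13), np.uint8(101)), (196, np.uint8(108), np.uint8(22), np.uint8(153))]
252 [(130, np.uint8(2), np.uint8(95), np.uint8(78)), (136, np.uint8(6), np.uint8(92), np.uint8(80)), (142, np.uint8(20), np.uint8(98), np.uint8(117)), (148, np.uint8(20), np.uint8(98), np.uint8(115)), (154, np.uint8(19), np.uint8(98), np.uint8(114)), (160, np.uint8(19), np.uint8(95), np.uint8(102)), (166, np.uint8(22), np.uint8(168), np.uint8(109)), (172, np.uint8(23), np.uint8(
[... 6839 characters left out ...]
 (190, np.uint8(20), np.uint8(20), np.uint8(76)), (196, np.uint8(107), np.uint8(25), np.uint8(72))]
396 [(130, np.uint8(1), np.uint8(184), np.uint8(165)), (136, np.uint8(0), np.uint8(186), np.uint8(167)), (142, np.uint8(1), np.uint8(186), np.uint8(162)), (148, np.uint8(1), np.uint8(184), np.uint8(154)), (154, np.uint8(1), np.uint8(181), np.uint8(142)), (160, np.uint8(0), np.uint8(168), np.uint8(123)), (166, np.uint8(1), np.uint8(90), np.uint8(85)), (172, np.uint8(21), np.uint8(59), np.uint8(99)), (178, np.uint8(18), np.uint8(49), np.uint8(93)), (184, np.uint8(108), np.uint8(18), np.uint8(72)), (190, np.uint8(105), np.uint8(30), np.uint8(85)), (196, np.uint8(108), np.uint8(48), np.uint8(96))]
```

```bash
sed -i 's/"rod":((8,60,80),(19,150,255))/"rod":((17,65,85),(22,130,255))/; s/cos(f),248+77/cos(f),248+77/' look.py; python3 look.py | grep -E "rod|tcp|red"
```

```text
t 24.25 tcp [568.9 256.4 328.7] F [-3.3  1.2 -0.4]
red px 250 420 rad 12.6 area 457 xy [562. 273.] r 55.0 ang 26.0 moved 29.0
rod tip px [268. 414.] xy [544. 252.] tip-tcp [-25.  -5.]
```

>>> send_rows(commands=[{"translation":[-0.08,0.1,0],"twist":[0,0,0]},{"translation":[-0.09,0.23,0],"twist":[0,0,0]},{"translation":[-0.06,0.36,0],"twist":[0,0,0]},{"translation":[-0.03,0.44,0],"twist":[0,0,0]},{"translation":[-0.11,0.49,0],"twist":[0,0,0]},{"translation":[-0.19,0.515,0],"twist":[0,0,0]},{"translation":[-0.27,0.53,0],"twist":[0,0,0]},{"translation":[-0.36,0.53,0],"twist":[0,0,0]},{"translation":[-0.44,0.52,0],"twist":[0,0,0]},{"translation":[-0.52,0.49,0],"twist":[0,0,0]}])

```text
t: 25.25
ee_pos: [516.8, 305.6, 329.4]
orientation: [-3.12, -0.361, -0.005]
ft_force: [5.5, -0.2, 1.0]
width: 27.8
```

```bash
python3 look.py
```

```text
t 25.3 tcp [515.9 305.1 329.4] F [ 4.2 -0.7 -0.4]
red px 258 431 rad 12.6 area 391 xy [548. 287.] r 53.0 ang 47.0 moved 44.0
yel px 284 388 rad 25.5 area 988 xy [528. 214.] r 38.0 ang -65.0 moved 68.0
grn px 333 418 rad 13.3 area 500 xy [458. 255.] r 55.0 ang 173.0 moved 41.0
blu px 304 424 rad 11.0 area 237 xy [493. 268.] r 28.0 ang 134.0 moved 44.0
wht px 252 400 rad 12.9 area 406 xy [567. 240.] r 55.0 ang -9.0 moved 62.0
rod tip px [292. 442.] xy [505. 290.] tip-tcp [-11. -15.]
```

>>> send_rows(commands=[{"translation":[0.06,-0.03,0],"twist":[0,0,0]},{"translation":[0.12,-0.12,0],"twist":[0,0,0]},{"translation":[0.14,-0.24,0],"twist":[0,0,0]},{"translation":[0.14,-0.36,0],"twist":[0,0,0]},{"translation":[0.12,-0.46,0],"twist":[0,0,0]},{"translation":[0.1,-0.54,0],"twist":[0,0,0]},{"translation":[0.1,-0.54,0],"twist":[0,0,0]},{"translation":[0.1,-0.54,0],"twist":[0,0,0]},{"translation":[0.1,-0.54,0],"twist":[0,0,0]},{"translation":[0.1,-0.54,0],"twist":[0,0,0]}])

```text
t: 26.3
ee_pos: [526.8, 251.8, 328.7]
orientation: [-3.121, -0.361, 0.0]
ft_force: [0.5, 0.5, -1.1]
width: 27.7
```

```bash
sed -i 's/m=cv2.inRange(hsv,lo,hi)&el/m=cv2.inRange(hsv,lo,hi)\&el\n    if n=="yel": m[:395]=0/' look.py; python3 look.py pics/c11.png
```

```text
t 26.35 tcp [526.8 251.8 328.7] F [ 0.1  0.3 -0.9]
red px 258 431 rad 12.3 area 381 xy [548. 286.] r 53.0 ang 47.0 moved 43.0
yel px 313 440 rad 12.5 area 213 xy [479. 290.] r 54.0 ang 128.0 moved 52.0
grn px 338 412 rad 13.1 area 494 xy [453. 244.] r 59.0 ang -176.0 moved 52.0
blu px 313 407 rad 12.0 area 358 xy [486. 241.] r 27.0 ang -164.0 moved 17.0
wht px 253 400 rad 13.0 area 464 xy [566. 240.] r 54.0 ang -9.0 moved 62.0
rod tip px [293. 415.] xy [511. 249.] tip-tcp [-16.  -3.]
```

Four of the five beads are clear of a bead's width: red 43, yellow 52, green 52 and white 62 mm. Blue has drifted back to 17 mm. Lifting out, then levelling the stick (still about 6° off) by tilting the tool.

>>> send_rows(commands=[{"translation":[0,0,0.1],"twist":[0,0,0]},{"translation":[0,0,0.2],"twist":[0,0,0]},{"translation":[0,0,0.3],"twist":[0,0,0]},{"translation":[0,0,0.4],"twist":[0,0,0]},{"translation":[0,0,0.5],"twist":[0,0,0]},{"translation":[0,0,0.6],"twist":[0,0,0]},{"translation":[0,0,0.7],"twist":[0,0,0]},{"translation":[0,0,0.8],"twist":[0,0,0]},{"translation":[0,0,0.9],"twist":[0,0,0]},{"translation":[0,0,1],"twist":[0,0,0]}])

```text
t: 27.4
ee_pos: [526.9, 251.4, 429.5]
orientation: [3.121, 0.36, -0.0]
ft_force: [0.1, 0.5, -1.3]
width: 27.7
```

>>> send_rows(commands=[{"translation":[0,0,0.1],"twist":[0,0,0]},{"translation":[0,0,0.2],"twist":[0,0,0]},{"translation":[0,0,0.3],"twist":[0,0,0]},{"translation":[0,-0.1,0.4],"twist":[0,0,0]},{"translation":[0,-0.2,0.5],"twist":[0.01,-0.05,0]},{"translation":[-0.03,-0.35,0.57],"twist":[0.02,-0.1,0]},{"translation":[-0.06,-0.5,0.57],"twist":[0.03,-0.15,0]},{"translation":[-0.09,-0.65,0.57],"twist":[0.04,-0.21,0]},{"translation":[-0.12,-0.8,0.57],"twist":[0.04,-0.21,0]},{"translation":[-0.15,-0.9,0.57],"twist":[0.04,-0.21,0]}])

```text
t: 28.4
ee_pos: [511.3, 159.7, 485.9]
orientation: [-3.109, -0.357, -0.167]
ft_force: [0.2, -0.1, -1.4]
width: 27.7
```

```bash
python3 look.py pics/c12.png | grep -v rod; cat > stick.py <<'E'
from h import *
from workcell import ctrl
import cv2
ims={n:ctrl.get_image(n) for n in("scene","side")};o=ctrl.get_obs();print("t",o["t"],"tcp",o["ee_pos"].round(1),o["orientation"].round(3),"w",round(o["width"],1))
ee=o["ee_pos"];from scipy.spatial.transform import Rotation as Ro
z=Ro.from_rotvec(o["orientation"]).as_matrix()[:,2];g=ee+163*z
E={}
for n,c in ims.items():
    h=cv2.cvtColor(c["img"],cv2.COLOR_RGB2HSV);a=proj(c,g)[0];b=proj(c,g+[0,0,-155.])[0]
    m=np.zeros(h.shape[:2],np.uint8);x0,x1=int(min(a[0],b[0])-45),int(max(a[0],b[0])+45);y0,y1=int(a[1]),int(b[1]+12)
    m[max(y0,0):y1,max(x0,0):x1]=1
    col=cv2.inRange(h,(20,180,70),(27,255,255))*m
    k,l,st,ct=cv2.connectedComponentsWithStats(col);i=1+st[1:,4].argmax();cc=(st[i,0]+st[i,2]/2,st[i,1]+st[i,3]/2)
    rod=cv2.inRange(h,(14,55,80),(22,150,255))*m;rod[:int(st[i,1]+st[i,3]+1)]=0
    k,l,s2,_=cv2.connectedComponentsWithStats(rod);j=1+s2[1:,4].argmax();v,u=np.nonzero(l==j)
    f=np.polyfit(v,u,1);tip=(np.polyval(f,v.max()),v.max()+.5);top=(np.polyval(f,v.min()),v.min())
    E[n]=(cc,tip);print(n,"collar",np.round(cc,1),"area",st[i,4],"rod top",np.round(top,1),"tip",np.round(tip,1),"rodarea",s2[j,4])
for k,nm in((0,"collar"),(1,"tip")):
    r=least_squares(lambda x:np.r_[(proj(ims["scene"],x)-E["scene"][k])[0],(proj(ims["side"],x)-E["side"][k])[0]],g);print(nm,r.x.round(1),"res",r.fun.round(1))
print("grasp pt",g.round(1))
E
python3 stick.py
```

```text
t 28.45 tcp [511.  159.1 485.8] F [-0.3 -0.7 -1.1]
red px 258 431 rad 12.6 area 385 xy [548. 287.] r 53.0 ang 47.0 moved 44.0
yel px 314 440 rad 12.2 area 212 xy [478. 291.] r 55.0 ang 129.0 moved 52.0
grn px 338 411 rad 13.3 area 514 xy [453. 243.] r 59.0 ang -176.0 moved 53.0
blu px 313 404 rad 12.4 area 438 xy [487. 236.] r 28.0 ang -155.0 moved 14.0
wht px 252 400 rad 12.9 area 448 xy [566. 239.] r 55.0 ang -9.0 moved 62.0
t 28.6 tcp [512.  161.2 485.8] [-3.109 -0.357 -0.167] w 28.0
scene collar [410.5 154.5] area 3 rod top [370.5 157. ] tip [399.9 207.5] rodarea 946
side collar [280.5 205. ] area 456 rod top [288. 219.] tip [286.6 280.5] rodarea 795
collar [530.4 184.8 287.8] res [-2.3 -2.2 -1.4  1.2]
tip [530.1 172.7 170. ] res [-2.9 -2.2 -1.8  1.3]
grasp pt [529.1 164.5 323.7]
```

>>> send_rows(commands=[{"translation":[0,-0.1,0],"twist":[0,0,0]},{"translation":[0,-0.2,0],"twist":[0,0,0]},{"translation":[0,-0.3,0],"twist":[0,0,0]},{"translation":[0,-0.4,0],"twist":[0,0,0]},{"translation":[0,-0.5,0],"twist":[0,0,0]},{"translation":[0,-0.6,0],"twist":[0,0,0]},{"translation":[0,-0.7,0],"twist":[0,0,0]},{"translation":[0,-0.8,0],"twist":[0,0,0]},{"translation":[0,-0.9,0],"twist":[0,0,0]},{"translation":[-0.02,-1,0],"twist":[0,0,0]}])

```text
t: 29.6
ee_pos: [509.9, 60.6, 485.7]
orientation: [-3.109, -0.359, -0.167]
ft_force: [1.3, -0.6, -1.1]
width: 27.3
```

>>> send_rows(commands=[{"translation":[0,-0.1,0],"twist":[0,0,0]},{"translation":[0,-0.2,0],"twist":[0,0,0]},{"translation":[0,-0.3,0],"twist":[0,0,0]},{"translation":[0,-0.4,0],"twist":[0,0,0]},{"translation":[0,-0.5,0],"twist":[0,0,0]},{"translation":[0,-0.6,0],"twist":[0,0,0]},{"translation":[0,-0.7,0],"twist":[0,0,0]},{"translation":[0,-0.8,0],"twist":[0,0,0]},{"translation":[0,-0.9,0],"twist":[0,0,0]},{"translation":[0,-1,0],"twist":[0,0,0]}])

```text
t: 30.6
ee_pos: [509.9, -39.4, 485.7]
orientation: [-3.109, -0.359, -0.167]
ft_force: [0.9, -0.9, -0.8]
width: 27.7
```

>>> send_rows(commands=[{"translation":[0,-0.1,0],"twist":[0,0,0]},{"translation":[0,-0.2,0],"twist":[0,0,0]},{"translation":[0,-0.3,0],"twist":[0,0,0]},{"translation":[0,-0.4,0],"twist":[0,0,0]},{"translation":[0,-0.5,0],"twist":[0,0,0]},{"translation":[0,-0.6,0],"twist":[0,0,0]},{"translation":[0,-0.7,0],"twist":[0,0,0]},{"translation":[0,-0.8,0],"twist":[0,0,0]},{"translation":[0,-0.9,0],"twist":[0,0,0]},{"translation":[0,-1,0],"twist":[0,0,0]}])

```text
t: 31.6
ee_pos: [509.9, -139.4, 485.7]
orientation: [-3.109, -0.359, -0.167]
ft_force: [-0.0, -0.6, -0.2]
width: 27.9
```

>>> send_rows(commands=[{"translation":[0,-0.1,0],"twist":[0,0,0]},{"translation":[0,-0.2,0],"twist":[0,0,0]},{"translation":[0,-0.3,0],"twist":[0,0,0]},{"translation":[0,-0.38,0],"twist":[0,0,0]},{"translation":[0,-0.38,0],"twist":[0,0,0]},{"translation":[0,-0.38,0],"twist":[0,0,0]},{"translation":[0,-0.38,0],"twist":[0,0,0]},{"translation":[0,-0.38,0],"twist":[0,0,0]},{"translation":[0,-0.38,0],"twist":[0,0,0]},{"translation":[0,-0.38,0],"twist":[0,0,0]}])

```text
t: 32.6
ee_pos: [509.9, -176.3, 485.7]
orientation: [-3.109, -0.359, -0.167]
ft_force: [-0.7, 0.3, -0.4]
width: 27.9
```

```bash
sed -i 's/col=cv2.inRange(h,(20,180,70)/col=cv2.inRange(h,(19,165,70)/' stick.py; python3 stick.py; python3 - <<'E'
from workcell import ctrl
import cv2,numpy as np
a=ctrl.get_image("scene")["img"][:,:,::-1];b=ctrl.get_image("side")["img"][:,:,::-1]
cv2.imwrite("pics/c13.png",np.hstack([cv2.resize(a[90:340,150:330],(400,556),interpolation=2),cv2.resize(b[40:290,220:400],(400,556),interpolation=2)]))
E
```

```text
t 32.7 tcp [ 509.9 -176.4  485.7] [-3.109 -0.359 -0.167] w 27.1
scene collar [239.5 192.5] area 133 rod top [234.6 200. ] tip [240.4 249.5] rodarea 451
side collar [325.5 102. ] area 318 rod top [324.8 111. ] tip [322.2 162.5] rodarea 456
collar [ 521.6 -165.2  281.3] res [-0.5 -0.7 -0.5  0.7]
tip [ 528.2 -172.9  166.9] res [-0.6 -0.8 -0.7  0.7]
grasp pt [ 527.  -173.1  323.6]
```

View pics/c13.png

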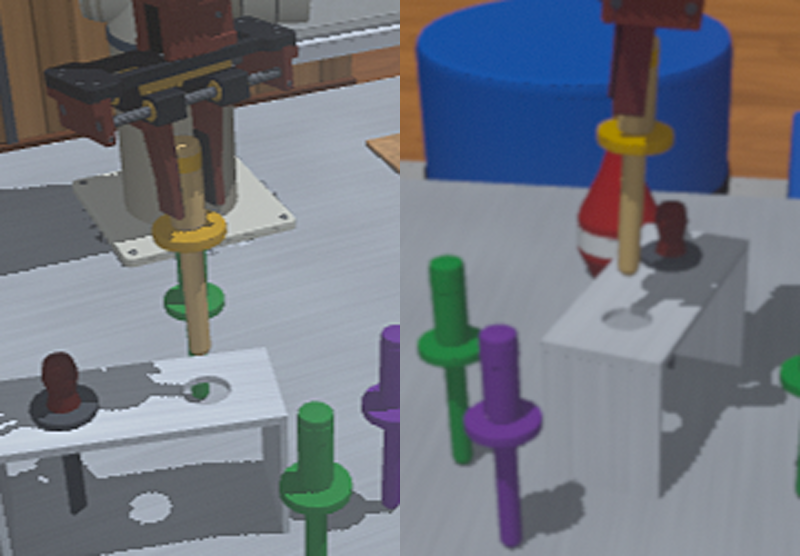

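The tip at side crop (628,270) sits in line above the hole at (628,319), and the file is untouched. The stick leans about 2.5°, so I'll trim that, lower to just above the plate and measure again.

>>> send_rows(commands=[{"translation":[0.02,0.03,-0.02],"twist":[-0.02,0.02,0]},{"translation":[0.05,0.06,-0.05],"twist":[-0.04,0.04,0]},{"translation":[0.08,0.1,-0.08],"twist":[-0.06,0.06,0]},{"translation":[0.12,0.16,-0.12],"twist":[-0.095,0.085,0]},{"translation":[0.12,0.16,-0.16],"twist":[-0.095,0.085,0]},{"translation":[0.12,0.16,-0.2],"twist":[-0.095,0.085,0]},{"translation":[0.12,0.16,-0.25],"twist":[-0.095,0.085,0]},{"translation":[0.12,0.16,-0.27],"twist":[-0.095,0.085,0]},{"translation":[0.12,0.16,-0.27],"twist":[-0.095,0.085,0]},{"translation":[0.12,0.16,-0.27],"twist":[-0.095,0.085,0]}])

```text
t: 33.8
ee_pos: [521.8, -160.7, 458.7]
orientation: [3.085, 0.359, 0.092]
ft_force: [0.2, 0.5, -0.9]
width: 27.5
```

```bash
python3 stick.py
```

```text
t 33.9 tcp [ 521.9 -160.7  458.9] [3.085 0.359 0.092] w 27.7
scene collar [245. 207.] area 114 rod top [239.3 214. ] tip [240.8 260.5] rodarea 419
side collar [323.5 118.5] area 343 rod top [323. 128.] tip [322.8 177.5] rodarea 423
collar [ 525.  -158.9  253.7] res [-1.1 -1.5 -1.1  1.3]
tip [ 526.  -172.   138.8] res [-0.1 -0.2 -0.2  0.2]
grasp pt [ 532.2 -165.2  296.3]
```

The tip triangulates to (526,-172), which matches the hole. Forward kinematics says the y-trim wasn't needed, because the pads hold the stick square in the jaw plane. I'll undo most of that trim about the tip and lower into the hole.

>>> send_rows(commands=[{"translation":[-0.01,-0.05,0],"twist":[0.03,-0.01,0]},{"translation":[-0.02,-0.1,0],"twist":[0.06,-0.015,0]},{"translation":[-0.03,-0.14,0],"twist":[0.09,-0.02,0]},{"translation":[-0.03,-0.14,-0.05],"twist":[0.09,-0.02,0]},{"translation":[-0.03,-0.14,-0.12],"twist":[0.09,-0.02,0]},{"translation":[-0.03,-0.14,-0.2],"twist":[0.09,-0.02,0]},{"translation":[-0.03,-0.14,-0.28],"twist":[0.09,-0.02,0]},{"translation":[-0.03,-0.14,-0.36],"twist":[0.09,-0.02,0]},{"translation":[-0.03,-0.14,-0.43],"twist":[0.09,-0.02,0]},{"translation":[-0.03,-0.14,-0.5],"twist":[0.09,-0.02,0]}])

```text
t: 34.9
ee_pos: [518.9, -174.5, 407.9]
orientation: [-3.109, -0.36, -0.116]
ft_force: [-0.5, 0.7, -0.7]
width: 27.5
```

```bash
python3 stick.py
```

```text
t 35.0 tcp [ 518.6 -174.4  407.4] [-3.109 -0.36  -0.113] w 27.6
scene collar [243. 231.] area 121 rod top [238.1 239. ] tip [242.2 271.5] rodarea 301
side collar [324.5 146.5] area 312 rod top [324.3 156. ] tip [323.3 187.5] rodarea 276
collar [ 523.1 -163.9  202. ] res [-0.7 -0.8 -0.7  0.7]
tip [ 526.8 -172.5  116.1] res [-1.1 -1.2 -1.1  1.1]
grasp pt [ 530.1 -171.4  244.9]
```

>>> send_rows(commands=[{"translation":[0,0,-0.08],"twist":[0,0,0]},{"translation":[-0.01,0,-0.16],"twist":[0,0,0]},{"translation":[-0.02,0,-0.24],"twist":[0,0,0]},{"translation":[-0.02,0,-0.32],"twist":[0,0,0]},{"translation":[-0.02,0,-0.4],"twist":[0,0,0]},{"translation":[-0.02,0,-0.48],"twist":[0,0,0]},{"translation":[-0.02,0,-0.55],"twist":[0,0,0]},{"translation":[-0.02,0,-0.6],"twist":[0,0,0]},{"translation":[-0.02,0,-0.64],"twist":[0,0,0]},{"translation":[-0.02,0,-0.66],"twist":[0,0,0]}])

```text
t: 36.0
ee_pos: [516.9, -174.5, 342.3]
orientation: [-3.109, -0.36, -0.115]
ft_force: [0.6, 0.8, -0.8]
width: 27.6
```

```bash
python3 stick.py 2>&1 | grep -E "tcp|collar|grasp"
```

```text
t 36.1 tcp [ 516.9 -174.5  342.5] [-3.109 -0.36  -0.116] w 27.8
scene collar [244.5 260.5] area 129 rod top [242.4 285. ] tip [243.4 307.5] rodarea 179
```

>>> send_rows(commands=[{"translation":[0,0,-0.005],"twist":[0,0,0]},{"translation":[0,0,-0.01],"twist":[0,0,0]},{"translation":[0,0,-0.015],"twist":[0,0,0]},{"translation":[0,0,-0.02],"twist":[0,0,0]},{"translation":[0,0,-0.025],"twist":[0,0,0]},{"translation":[0,0,-0.025],"twist":[0,0,0]},{"translation":[0,0,-0.025],"twist":[0,0,0]},{"translation":[0,0,-0.025],"twist":[0,0,0]},{"translation":[0,0,-0.025],"twist":[0,0,0]},{"translation":[0,0,-0.025],"twist":[0,0,0]}])

```text
t: 37.1
ee_pos: [516.9, -174.5, 340.2]
orientation: [-3.11, -0.36, -0.116]
ft_force: [-0.5, 0.1, -1.9]
width: 27.9
```

>>> send_rows(commands=[{"translation":[0,0,0],"twist":[0,0,0]},{"translation":[0,0,0],"twist":[0,0,0]},{"translation":[0,0,0],"twist":[0,0,0]},{"translation":[0,0,0],"twist":[0,0,0]},{"translation":[0,0,0],"twist":[0,0,0]},{"translation":[0,0,0],"twist":[0,0,0]},{"translation":[0,0,0],"twist":[0,0,0]},{"translation":[0,0,0],"twist":[0,0,0]},{"translation":[0,0,0],"twist":[0,0,0]},{"translation":[0,0,0],"twist":[0,0,0]}], grip=-1)

```text
t: 38.1
ee_pos: [516.9, -174.6, 340.2]
orientation: [-3.11, -0.36, -0.116]
ft_force: [-0.4, -0.0, -0.2]
width: 87.6
```

>>> send_rows(commands=[{"translation":[0,0,0.05],"twist":[0,0,0]},{"translation":[0,0,0.15],"twist":[0,0,0]},{"translation":[0,0,0.25],"twist":[0,0,0]},{"translation":[0,0,0.35],"twist":[0,0,0]},{"translation":[0,0,0.45],"twist":[0,0,0]},{"translation":[0,0,0.55],"twist":[0,0,0]},{"translation":[0,0,0.7],"twist":[0,0,0]},{"translation":[0,0,0.85],"twist":[0,0,0]},{"translation":[0,0,1],"twist":[0,0,0]},{"translation":[0,0,1],"twist":[0,0,0]}])

```text
t: 39.1
ee_pos: [517.4, -174.7, 442.7]
orientation: [-3.111, -0.36, -0.122]
ft_force: [0.6, -0.3, -0.1]
width: 88.1
```

```bash
python3 look.py pics/c14.png|grep -v rod; python3 - <<'E'
from workcell import ctrl
import cv2,numpy as np,pickle
d=pickle.load(open("im0.pkl","rb"))
def cen(im,box,lo,hi):
    x0,y0,x1,y1=box;m=cv2.inRange(cv2.cvtColor(im[y0:y1,x0:x1],cv2.COLOR_RGB2HSV),lo,hi)
    k,l,s,c=cv2.connectedComponentsWithStats(m);i=1+s[1:,4].argmax();return (s[i,:2]+[x0,y0]).tolist(),s[i,2:].tolist()
new={n:ctrl.get_image(n)["img"] for n in("scene","side")}
for n,box in(("scene",(205,215,275,320)),("side",(300,130,350,200))):
    for im,t in((d[n]["img"],"before"),(new[n],"after")):
        print(n,t,"collar",cen(im,box,(19,165,70),(27,255,255)),"wood",cen(im,box,(12,50,90),(22,150,255)))
for n,box in(("scene",(155,240,200,330)),("side",(332,125,360,162))):
    x0,y0,x1,y1=box;print(n,"file diff",np.abs(d[n]["img"][y0:y1,x0:x1].astype(int)-new[n][y0:y1,x0:x1]).mean().round(2))
E
```

```text
t 39.15 tcp [ 517.  -174.6  441.3] F [ 0.2 -0.7  0.9]
red px 258 431 rad 12.6 area 385 xy [548. 287.] r 53.0 ang 47.0 moved 44.0
yel px 314 440 rad 12.2 area 212 xy [478. 291.] r 55.0 ang 129.0 moved 52.0
grn px 338 411 rad 13.3 area 514 xy [453. 243.] r 59.0 ang -176.0 moved 53.0
blu px 313 404 rad 12.4 area 438 xy [487. 236.] r 28.0 ang -155.0 moved 14.0
wht px 252 400 rad 12.5 area 424 xy [566. 240.] r 55.0 ang -9.0 moved 62.0
scene before collar ([229, 254], [27, 16, 138]) wood ([226, 226], [28, 48, 685])
scene after collar ([228, 253], [27, 16, 159]) wood ([225, 225], [30, 48, 691])
side before collar ([309, 173], [30, 16, 269]) wood ([308, 139], [32, 50, 550])
side after collar ([311, 173], [29, 16, 257]) wood ([310, 139], [31, 50, 548])
scene file diff 20.6
side file diff 16.2
```

```bash
python3 - <<'E'
from h import *
from workcell import ctrl
import cv2
d=pickle.load(open("im0.pkl","rb"))
for n,box in(("scene",(155,235,205,330)),("side",(328,120,362,165))):
    x0,y0,x1,y1=box
    for im in(d[n]["img"],ctrl.get_image(n)["img"]):
        h=cv2.cvtColor(im[y0:y1,x0:x1],cv2.COLOR_RGB2HSV);m=cv2.inRange(h,(0,100,20),(8,255,150))|cv2.inRange(h,(172,100,20),(180,255,150))
        v,u=np.nonzero(m);print(n,"handle bbox",u.min()+x0,u.max()+x0,v.min()+y0,v.max()+y0,len(u))
def red(im):
    h=cv2.cvtColor(im,cv2.COLOR_RGB2HSV);m=(cv2.inRange(h,(0,150,70),(7,255,255))|cv2.inRange(h,(172,150,70),(180,255,255)));m[:365]=0;m[:,:230]=0;m[:,370:]=0
    v,u=np.nonzero(m);return cv2.minEnclosingCircle(np.c_[u,v].astype(np.float32))
b=d["side"];p=[onplane(b,red(i)[0],22) for i in(b["img"],ctrl.get_image("side")["img"])];print("red",p[0].round(),p[1].round(),np.linalg.norm(p[1]-p[0]).round(1))
E
```

```text
scene handle bbox 169 185 249 274 82
scene handle bbox 169 170 252 262 5
side handle bbox 328 347 121 154 294
side handle bbox 328 347 123 152 158
red [557. 243.  22.] [548. 287.  22.] 44.3
```

```bash
python3 -c "
from workcell import ctrl
print(ctrl.close_job())"
```

```text
the job is handed in; nothing more can be done
None
```

The job is handed in at about 39 s. I took the wooden stick from the rack, stirred the beads with its tip down near the basin floor, hung it back in its own hole and let go.

- **Beads:** Four of the five ended more than a bead's width (34 mm) from where they started. The last side image gave red 44 mm, yellow 52, green 53 and white 62. Blue finished only 14 mm from its start: an earlier pass moved it, but later strokes rolled it back. All five beads are still in the basin, and the fingers stayed well above them.
- **Stick:** The stick pivoted in the pads while stirring, by up to about 17°. I straightened it against the beads and trimmed the rest by tilting the tool. After release, the collar and grip are within about 2 pixels (2–4 mm) of their starting position in both cameras, so it hangs upright.
- **File:** It was still hanging in place in the last picture I viewed, just before the stick went back. My final pixel check was weak because the gripper's shadow covered the file: two of the handle's edges matched in the side view and one in the scene view. By plan the gripper stayed clear of it.
- **Disagreement:** Camera and arm readings differed by a few degrees on the stick's lean just before insertion. I relied mostly on the arm's readings, and it went in without contact force.

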